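Set out the parts for rebuilding a heel on a cobbler's bench

ROBOT

A 6-joint arm with a two-finger parallel gripper is mounted at the origin on the work surface. World frame = base frame: x ahead of the robot, y to its left, z up, the work surface at z = 0. Lengths are in m, angles in rad, forces in N, time in s.
With the tool pointing down it reaches from about 0.325 to 1 m from the base axis. Payload 5.1 kg.
Tool frame: the origin (TCP) lies midway between the tips of the shut fingers; the grasp point (between the pads) lies 19 mm behind it (manip.hold_point_z is the distance from the TCP to the grasp point, in m); z points along the fingers, y is the line along which they close (so a half turn about z gives the same grasp; the last joint's range is limited). The gripper opens to 85 mm and grips with 20 to 120 N. Pads are 22 mm wide; open, the fingers measure 114 mm over their backs; the gripper's body (76 mm by 85 mm) begins 54 mm behind the grasp point. The pads swing forward as they close: fully open they stand 13 mm farther back than shut.
Start: joints at [-1.387, 0.124, 1.65, -0, 1.367, -0.083], TCP at [0.171, -0.627, 0.231] pointing down, gripper open.
Joint ranges: [-2.61, 2.61], [-1.02, 2.33], [0.03, 2.71], [-1.35, 4.49], [0.32, 2.68], [-2.91, 2.91]. Speed limits (rad/s): [2.57, 2.57, 3.14, 3.14, 3.14, 3.14].

INTERFACE

Orientations are given as [roll, pitch, yaw] about the fixed x, y, z axes, in that order (R = Rz(yaw) Ry(pitch) Rx(roll)).
In Python, from bench import manip gives the robot as it stands.
- The arm moves only by the tool send_rows, never from a script. Its argument "moves" is a list of rows, each an object with "claw": the finger opening in mm, from 0 to 85.4; "xyz": the shift along the world's x, y, z in mm, a list of three; "rotation": the turn, a rotation vector about the world's x, y, z in degrees, a list of three. A call has 1 to 12 rows; each row is the pose to reach, as a shift and turn from the pose commanded when the call began; what a row does not reach only later rows make up. A row lasts 1/8 s, in which the tool goes at most 62.5 mm and 10.7 degrees, less where a joint would pass 70% of its speed; a pose out of reach is approached as far as the arm can. A call with a gripper value outside its range is refused whole. The fingers move at their own pace and stop on an object; the grip force is fixed at half the most. Time passes only in rows, so rows that repeat a pose let the fingers close. It gives the time, the measured TCP pose, the force, the opening and the grip force at its end, in the units of the state.
- manip.get_obs(): the state, without advancing time (a new reading comes with each control period).
- manip.read_camera(name): name is "scene" or "side" or "wrist"; returns a dict with "pixels" (400x640x3 uint8, red, green, blue), "fov_y" (degrees; the focal length in pixels is half the picture's height over the tangent of half this angle, whatever the lens; pixels are square), "cx", "cy" (the principal point, pixels), "R" (3x3) and "t" (3): a world point X has camera coordinates R X + t. Camera axes: x right, y down, z forward; pixel columns grow to the right and rows downward; lengths in m; the calibration is good to about 2 mm. A picture is of the moment at which its call begins. There is no depth.
- manip.finish_job(): hands the job in; it is judged then, once.
The state is a dict: "time_s": time; "qpos": joint angles; "qd": joint speeds; "effort": joint torques, N m; "tcp_pos": TCP position; "ee_rot": TCP orientation; "wrist_force": force on the tool from outside, world axes, zero at the start; "wrist_torque": the same for the moment, N m; "gripper_width": finger opening in m; "finger_force": force on a finger pad.
Only numpy, scipy, OpenCV 4.12 (cv2) and the standard library are available. Lean on these libraries where they do the work, as an engineer would, in place of code of your own. Each camera call takes 0.05 s, during which the arm holds its last target. There are 200 camera calls.

TASK

Set out the parts for a heel rebuild: on the middle of the sloping wooden shelf, dry-stack the three heel lifts, the largest at the bottom, then the middle one, the smallest on top, centred one over the other and each lying flat with its straight edge up against the backstop. Stand the open tin of nails on the bench in the gap between the sloping shelf and the iron last, about level with the middle of the shelf. Stand the cement jar on the bench close beside the shelf on its other side, away from the last, likewise level with its middle, and never tip the jar over.

Things in the scene. Friction and masses are not known exactly. Their poses are not given: they have to be found in the camera images.
- lift_large: heel lift, the largest of three flat dark-brown D-shaped leather pieces: 64 mm wide (y), 68 mm long (x), 12 mm thick. The +x edge is straight; the sides run parallel from it for 36 mm and end in a half circle of radius 32 mm at -x. Origin: middle of length and width, on the underside; z up. Starts flat on the bench (z = 0)
- lift_middle: heel lift, the middle-sized of three flat dark-brown D-shaped leather pieces: 54 mm wide (y), 58 mm long (x), 12 mm thick. The +x edge is straight; the sides run parallel from it for 31 mm and end in a half circle of radius 27 mm at -x. Origin: middle of length and width, on the underside; z up. Starts flat on the bench (z = 0)
- lift_small: heel lift, the smallest of three flat dark-brown D-shaped leather pieces: 44 mm wide (y), 48 mm long (x), 12 mm thick. The +x edge is straight; the sides run parallel from it for 26 mm and end in a half circle of radius 22 mm at -x. Origin: middle of length and width, on the underside; z up. Starts flat on the bench (z = 0)
- nail_tin: open round steel tin with nails in it (they do not spill; about 160 g): diameter 58 mm, 30 mm high. Origin: centre of the underside, z up
- cement_jar: round amber glass jar with a paper band and a black screw cap: body diameter 56 mm up to 60 mm high, cap diameter 38 mm, 82 mm high in all, about 0.2 kg. Origin: centre of the underside, z up
- rack: sloping shelf: low wooden wedge-shaped stand fixed to the bench, 140 mm wide (y), no side walls. From above it reaches from 57 mm in front of the origin (-x, robot's side, highest part of the shelf, 51 mm up) to 76 mm behind (+x, top of the backstop, 65 mm up). Shelf falls by 0.30 rad to the backstop at the far side. Origin: on the bench under its middle; x away from robot, y left, z up
- shelf (a point): point on the shelf's sloping surface at the foot of the backstop, mid-width. x points down the slope into the backstop, y left along it, z square to the surface. Surface: its plane z = 0, x from -100 mm (upper edge) to 0, y -70 to 70 mm. Backstop face: plane x = 0, 46 mm high. Wood, friction about 0.6: lifts do not slide down by themselves
- iron_last: cobbler's iron last, fixed to the bench: round foot of 100 mm diameter, a post, and at 150 to 168 mm height a sole-shaped anvil, 75 mm wide, from 58 mm in front of the origin (heel, robot's side) to 117 mm behind it (toe). It stands 250 to 280 mm from the rack's origin, to the rack's left or right. Origin: centre of the foot on the bench, z up
Not all that is in view belongs to the job. Leave any green or orange look-alike of the rack alone.

How it is judged:
At the end, for the whole second after the job is handed in: Lifts stacked large, middle, small, flat on the shelf, straight edges within 7 mm of the backstop, bottom one within 20 mm of mid-shelf, others within 10 mm of the one below. Tin between rack and last, jar on the rack's other side, upright, 90-200 mm sideways and 60 mm fore-aft of the rack; at rest (x of lift_large in the frame of shelf between -0.041 and -0.03 m and z of lift_large in the frame of shelf between -0.004 and 0.004 m and y of lift_large in the frame of shelf between -0.02 and 0.02 m and angle between the z axis of each of lift_large, lift_middle, lift_small and the z axis of shelf, either way round below 0.08 rad and angle between the x axis of each of lift_large, lift_middle, lift_small and the x axis of shelf, either way round below 0.2 rad and angle between each of lift_large, lift_middle, lift_small's own x axis and vertical above 1.72 rad and linear speed of each of lift_large, lift_middle, lift_small, nail_tin, cement_jar below 0.02 m/s and x of lift_middle in the frame of shelf between -0.036 and -0.025 m and z of lift_middle in the frame of shelf between 0.008 and 0.016 m and y of lift_middle in the frame of lift_large between -0.01 and 0.01 m and x of lift_small in the frame of shelf between -0.031 and -0.02 m and z of lift_small in the frame of shelf between 0.02 and 0.028 m and y of lift_small in the frame of lift_middle between -0.01 and 0.01 m and angle between each of nail_tin, cement_jar's own z axis and vertical below 0.08 rad and height (world z) of each of nail_tin, cement_jar below 0.005 m and x of nail_tin in the frame of rack between -0.06 and 0.06 m and x of cement_jar in the frame of rack between -0.06 and 0.06 m and horizontal distance between nail_tin and iron_last below 0.19 m and ((y of iron_last in the frame of rack below 0 m and y of nail_tin in the frame of rack between -0.2 and -0.09 m and y of cement_jar in the frame of rack between 0.09 and 0.2 m) or (y of iron_last in the frame of rack above 0 m and y of nail_tin in the frame of rack between 0.09 and 0.2 m and y of cement_jar in the frame of rack between -0.2 and -0.09 m))); the robot touches nothing.
It fails at once if the cement jar is tipped over (more than 35 degrees) (angle between cement_jar's own z axis and vertical above 0.61 rad).
It also fails if it takes over 120 s, if anything falls off the work surface, if the arm or the gripper's body presses on something with over 40 N, if the wrist force passes 120 N, or if a joint passes its speed limit or range.

## Working session

There is one attempt and no reset: what is moved stays moved. The work goes in short steps, Python scripts to look and compute and a tool call to move; the robot and the scene stay as the last step left them, time stands still between calls to the robot, and variables do not carry over. Pictures are saved under pics/ and viewed, at most 17 in all, crops included, and the job is handed in when it is done.

Besides the shell and the picture viewer there is one more tool, called after "Emit:" as a command line: name --argument value ..., lists and objects as JSON in quotes. send_rows: Moves the arm, as the interface text tells. Its arguments: {"type":"object","properties":{"moves":{"type":"array"}},"required":["moves"]}

```bash
mkdir -p pics; ls
python3 - <<'E'
from bench import manip
import cv2,numpy as np
for n in("scene","side","wrist"):
    c=manip.read_camera(n)
    cv2.imwrite(f"pics/{n}0.png",cv2.cvtColor(c["pixels"],cv2.COLOR_RGB2BGR))
    print(n,c["fov_y"],c["cx"],c["cy"],np.round(c["R"],3).tolist(),np.round(c["t"],3))
o=manip.get_obs();print(o["tcp_pos"],o["ee_rot"],o["time_s"],o["gripper_width"])
E
```

```text
pics
scene 45.655323179764366 319.4992184486772 205.09729721770805 [[-0.305, 0.952, 0.024], [0.578, 0.205, -0.79], [-0.757, -0.227, -0.613]] [ 0.238 -0.16   1.643]
side 44.571666935918316 324.47875596555343 193.05841715586138 [[-0.996, -0.089, -0.02], [-0.026, 0.489, -0.872], [0.087, -0.868, -0.489]] [0.421 0.137 1.187]
wrist 61.80929611830898 320.38957015760286 200.08070138205971 [[0.265, -0.964, -0.003], [-0.918, -0.253, 0.305], [-0.295, -0.078, -0.952]] [-0.649 -0.041  0.381]
[ 0.17125174 -0.62655522  0.23032509] [-3.13998004e+00 -1.08099839e-04  2.66784990e-01] 0.15 0.08537898755522554
```

View pics/scene0.png

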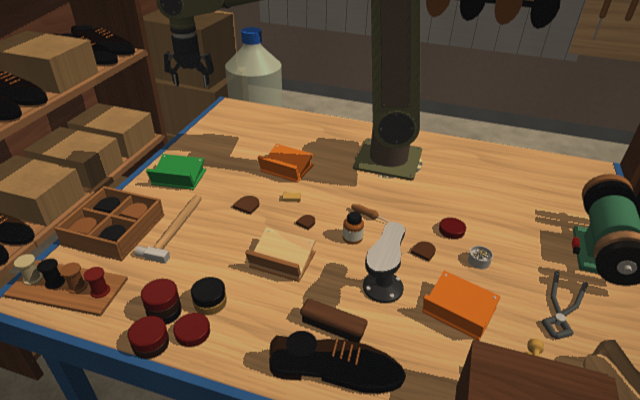

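View pics/side0.png

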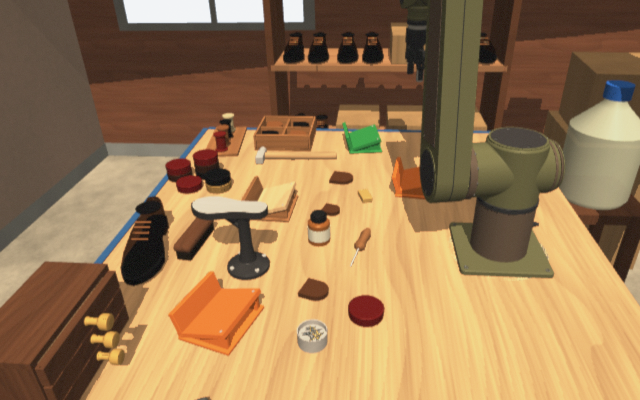

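The scene view shows the pale wooden rack at (282,252), the last at (383,285, foot), the tin at (480,257), the jar at (353,228), and the lifts at (246,204), (306,221) and (424,250). The last stands on the rack's +y side. The side view agrees, with lifts at (341,178), (330,210) and (313,289), the jar at (319,230) and the tin at (312,335).

```bash
cat > h.py <<'E'
import numpy as np,cv2
from bench import manip
def cam(n,save=None):
    c=manip.read_camera(n); c["f"]=200/np.tan(np.radians(c["fov_y"])/2)
    c["R"]=np.array(c["R"]);c["t"]=np.array(c["t"]);c["bgr"]=cv2.cvtColor(c["pixels"],cv2.COLOR_RGB2BGR)
    if save: cv2.imwrite(f"pics/{save}.png",c["bgr"])
    return c
def ray(c,uv):
    uv=np.atleast_2d(np.asarray(uv,float))
    d=np.c_[(uv[:,0]-c["cx"])/c["f"],(uv[:,1]-c["cy"])/c["f"],np.ones(len(uv))]@c["R"]
    return -c["R"].T@c["t"],d
def plane(c,uv,z):
    o,d=ray(c,uv); return o+d*((z-o[2])/d[:,2])[:,None]
def proj(c,X):
    p=np.atleast_2d(X)@c["R"].T+c["t"]; return p[:,:2]/p[:,2:]*c["f"]+[c["cx"],c["cy"]]
def tri(c1,u1,c2,u2):
    o1,d1=ray(c1,u1);o2,d2=ray(c2,u2);A=np.c_[d1[0],-d2[0]]
    s=np.linalg.lstsq(A,o2-o1,rcond=None)[0];p,q=o1+s[0]*d1[0],o2+s[1]*d2[0]
    return (p+q)/2,np.linalg.norm(p-q)
E
python3 - <<'E'
from h import *
s=cam("scene");d=cam("side")
for n,u,v,z in[("liftA",(246,204),(341,178),.012),("liftB",(306,221),(330,210),.012),("liftC",(424,250),(313,289),.012),("jarcap",(354,216),(319,217),.08),("tin",(480,257),(312,335),.02),("lastfoot",(383,290),(248,265),.0)]:
    print(n,plane(s,u,z).round(3),plane(d,v,z).round(3),tri(s,u,d,v))
im=np.hstack([cv2.resize(s["bgr"][190:300,220:370],(400,293),interpolation=cv2.INTER_CUBIC),cv2.resize(d["bgr"][150:260,200:350],(400,293),interpolation=cv2.INTER_CUBIC)])
im2=np.hstack([cv2.resize(s["bgr"][190:300,370:520],(400,293),interpolation=cv2.INTER_CUBIC),cv2.resize(d["bgr"][260:370,250:400],(400,293),interpolation=cv2.INTER_CUBIC)])
cv2.imwrite("pics/z1.png",np.vstack([im,im2]))
E
```

```text
liftA [[ 0.411 -0.346  0.012]] [[ 0.401 -0.331  0.012]] (array([ 0.40137094, -0.3509292 ,  0.00272723]), np.float64(0.0023506440878479184))
liftB [[ 0.426 -0.154  0.012]] [[ 0.42  -0.14   0.012]] (array([ 0.4199404 , -0.15495513,  0.0047739 ]), np.float64(0.003658962168939362))
liftC [[0.435 0.182 0.012]] [[0.43  0.189 0.012]] (array([0.43079051, 0.18249222, 0.0070734 ]), np.float64(0.001580565813873267))
jarcap [[ 0.441 -0.014  0.08 ]] [[0.434 0.005 0.08 ]] (array([ 0.43435956, -0.0138494 ,  0.07102811]), np.float64(0.006117314168363046))
tin [[0.423 0.325 0.02 ]] [[0.417 0.33  0.02 ]] (array([0.41719876, 0.32538734, 0.01515265]), np.float64(0.0001065759696241745))
lastfoot [[0.599 0.106 0.   ]] [[0.595 0.1   0.   ]] (array([ 5.95933845e-01,  1.04182907e-01, -9.65213382e-05]), np.float64(0.006260721208248534))
```

View pics/z1.png

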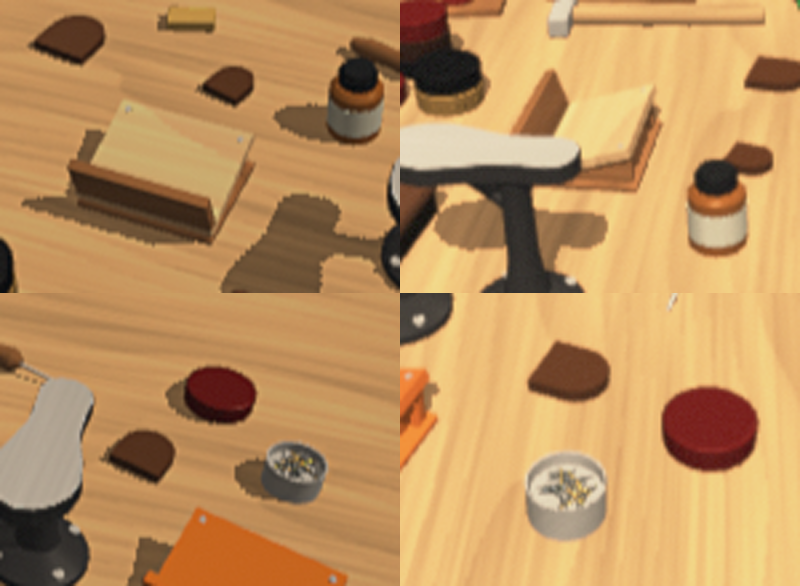

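The crops confirm three D-shaped lifts of differing sizes. They also show the rack's front edge corners at about (267,228) and (316,241) in the scene image, and its backstop top corners at about (247,253) and (300,265). Next come contour sizes and the rack pose.

Run:
```python
from h import *
s=cam("scene");d=cam("side")
a=plane(s,[(266.9,228.3),(315.6,240.6)],.051);b=plane(s,[(247,253),(299.5,265)],.065)
for p in(a,b): e=p[0]-p[1]; print(p.round(3).tolist(),np.linalg.norm(e),np.degrees(np.arctan2(e[1],e[0]))%180)
print("mids",a.mean(0),b.mean(0))
for n,c,P in(("A",s,(246,204)),("B",s,(306,221)),("C",s,(424,250)),("A",d,(341,178)),("B",d,(330,210)),("C",d,(313,289))):
    p=c["bgr"].astype(int); u,v=P; ref=p[v-1:v+2,u-1:u+2].mean((0,1))
    m=(p.max(2)<110).astype(np.uint8)
    k,l,st,ct=cv2.connectedComponentsWithStats(m); i=l[v,u]
    cn=max(cv2.findContours((l==i).astype(np.uint8),0,1)[0],key=cv2.contourArea).reshape(-1,2)
    X=plane(c,cn,.008)[:,:2]*1000; r=cv2.minAreaRect(X.astype(np.float32))
    print(n,ref.round(),np.round(r[0]),np.round(r[1]),round(r[2],1))
w=cam("wrist");o=manip.get_obs()
C=-w["R"].T@w["t"];print("camC",C,"axis",w["R"][2],"tcp",o["tcp_pos"])
```

```text
[[0.533, -0.226, 0.051], [0.537, -0.089, 0.051]] 0.1370695164761306 88.57069436713715
[[0.65, -0.229, 0.065], [0.647, -0.094, 0.065]] 0.1352743278449122 91.40745057609544
mids [ 0.53499307 -0.15782508  0.051     ] [ 0.64833927 -0.16164931  0.065     ]
A [34. 54. 89.] [ 403. -346.] [68. 78.] 81.1
B [30. 51. 84.] [ 422. -154.] [49. 58.] 69.9
C [29. 49. 82.] [430. 180.] [60. 71.] 72.6
A [ 40.  65. 111.] [ 449. -481.] [1976. 2606.] 87.1
B [ 40.  65. 111.] [ 449. -481.] [1976. 2606.] 87.1
C [ 40.  66. 112.] [ 449. -481.] [1976. 2606.] 87.1
camC [ 0.24607957 -0.60636739  0.37440484] axis [-0.29451155 -0.0792688  -0.95235466] tcp [ 0.17134064 -0.62691072  0.23115576]
```

A is the large lift, C the middle and B the small. The rack origin is about (0.592,-0.160) with yaw near 0. I'll move above lift A and look with the wrist camera.

Emit:
send_rows --moves '[{"claw": 85, "xyz": [0, 0, 50], "rotation": [0, 0, 0]}, {"claw": 85, "xyz": [60, 60, 50], "rotation": [0, 0, -8]}, {"claw": 85, "xyz": [100, 100, 50], "rotation": [0, 0, -15]}, {"claw": 85, "xyz": [140, 140, 50], "rotation": [0, 0, -15]}, {"claw": 85, "xyz": [180, 180, 50], "rotation": [0, 0, -15]}, {"claw": 85, "xyz": [220, 220, 50], "rotation": [0, 0, -15]}, {"claw": 85, "xyz": [250, 285, 50], "rotation": [0, 0, -15]}, {"claw": 85, "xyz": [250, 285, 50], "rotation": [0, 0, -15]}, {"claw": 85, "xyz": [250, 285, 50], "rotation": [0, 0, -15]}, {"claw": 85, "xyz": [250, 285, 50], "rotation": [0, 0, -15]}]'

```text
time_s: 1.65
tcp_pos: [0.4208, -0.3432, 0.2813]
ee_rot: [3.141, 0.0, 0.003]
wrist_force: [-0.5, -0.0, -0.1]
gripper_width: 0.0848
finger_force: 0.0
```

```bash
cat >> h.py <<'E'
def lift(c,near,L,W):
    """contour of dark blob near world xy -> centre & yaw of D using min-area rect at z=.012 (top view)"""
    b=c["bgr"].astype(int); m=((b[...,2]<125)&(b[...,2]-b[...,0]>8)).astype(np.uint8)
    m=cv2.morphologyEx(m,cv2.MORPH_OPEN,np.ones((3,3),np.uint8))
    u,v=proj(c,[near[0],near[1],.012])[0].round().astype(int)
    k,l,st,ct=cv2.connectedComponentsWithStats(m); i=l[v,u]
    if i==0: return None
    cn=max(cv2.findContours((l==i).astype(np.uint8),0,1)[0],key=cv2.contourArea).reshape(-1,2)
    X=(plane(c,cn,.009)[:,:2]*1000).astype(np.float32)
    # straight edge: longest side of approximated polygon
    ap=cv2.approxPolyDP(X.reshape(-1,1,2),3.0,True).reshape(-1,2)
    e=np.roll(ap,-1,0)-ap; n=np.linalg.norm(e,axis=1)
    r=cv2.minAreaRect(X)
    return dict(rect=np.round(np.r_[r[0],r[1],r[2]],1).tolist(),poly=ap.round().tolist(),len=n.round().tolist(),ang=np.degrees(np.arctan2(e[:,1],e[:,0])).round(1).tolist())
E
python3 - <<'E'
from h import *
w=cam("wrist","w1");o=manip.get_obs();print(o["tcp_pos"],o["ee_rot"],o["qpos"])
print(lift(w,(.403,-.346),68,64))
E
```

```text
[ 0.42065153 -0.34327524  0.28124383] [3.14141004e+00 3.09527844e-04 2.97400997e-03] [-7.83159914e-01 -1.40835640e-01  1.82978733e+00 -3.50505987e-04
  1.45273045e+00  7.84703677e-01]
{'rect': [397.3, -347.6, 65.1, 70.7, 81.1], 'poly': [[435.0, -323.0], [405.0, -316.0], [385.0, -316.0], [374.0, -321.0], [362.0, -343.0], [371.0, -370.0], [383.0, -377.0], [426.0, -384.0]], 'len': [31.0, 20.0, 12.0, 25.0, 29.0, 14.0, 43.0, 62.0], 'ang': [167.6999969482422, 179.10000610351562, -154.89999389648438, -118.9000015258789, -73.0, -31.5, -8.300000190734863, 81.0]}
```

View pics/w1.png

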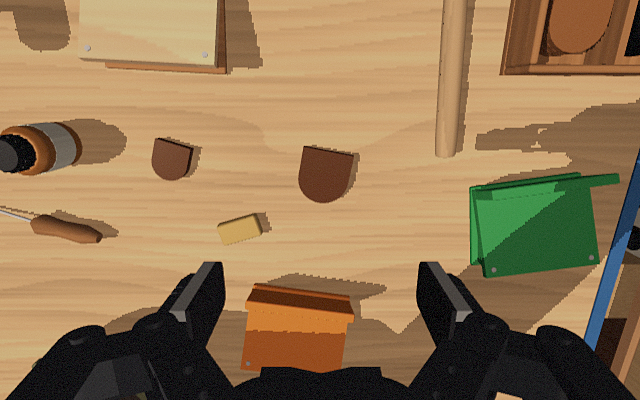

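The wrist view shows the large lift at (327,175) with its straight edge away from the robot, and the small lift at (173,158). The large lift's centre is about (0.398,-0.348) at yaw -9°, and its size matches. I'll descend onto its parallel sides.

Emit:
send_rows --moves '[{"claw": 80, "xyz": [-13, -6, -50], "rotation": [0, 0, -9]}, {"claw": 80, "xyz": [-13, -6, -110], "rotation": [0, 0, -9]}, {"claw": 80, "xyz": [-13, -6, -170], "rotation": [0, 0, -9]}, {"claw": 80, "xyz": [-13, -6, -220], "rotation": [0, 0, -9]}, {"claw": 78, "xyz": [-13, -6, -255], "rotation": [0, 0, -9]}, {"claw": 78, "xyz": [-13, -6, -270], "rotation": [0, 0, -9]}, {"claw": 78, "xyz": [-13, -6, -276], "rotation": [0, 0, -9]}, {"claw": 78, "xyz": [-13, -6, -278], "rotation": [0, 0, -9]}, {"claw": 78, "xyz": [-13, -6, -278], "rotation": [0, 0, -9]}]'

```text
time_s: 2.82
tcp_pos: [0.4091, -0.3489, 0.0047]
ee_rot: [3.14, -0.002, -0.152]
wrist_force: [0.3, -0.1, 0.4]
gripper_width: 0.0779
finger_force: 0.0
```

Run:
```python
from h import *
w=cam("wrist","w2");d=cam("side");print(manip.get_obs()["tcp_pos"])
u=proj(d,[.408,-.349,.02])[0].astype(int);print(u)
im=cv2.resize(d["bgr"][u[1]-45:u[1]+30,u[0]-60:u[0]+60],(640,400),interpolation=cv2.INTER_CUBIC)
cv2.imwrite("pics/w2b.png",np.hstack([cv2.resize(w["bgr"],(400,250)),cv2.resize(im,(400,250))]))
```

```text
[ 0.40904427 -0.34868435  0.00459569]
[338 172]
```

View pics/w2b.png

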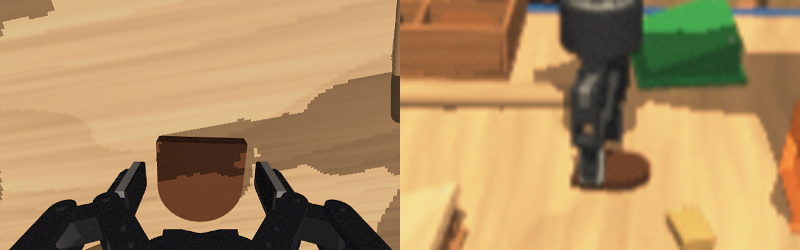

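The fingers straddle the lift evenly, with the lift at columns 160–245 and the fingers at 143 and 257. I'll probe downward until contact.

Emit:
send_rows --moves '[{"claw": 76, "xyz": [0, 0, -2], "rotation": [0, 0, 0]}, {"claw": 76, "xyz": [0, 0, -3], "rotation": [0, 0, 0]}, {"claw": 76, "xyz": [0, 0, -4], "rotation": [0, 0, 0]}, {"claw": 76, "xyz": [0, 0, -5], "rotation": [0, 0, 0]}, {"claw": 76, "xyz": [0, 0, -6], "rotation": [0, 0, 0]}, {"claw": 76, "xyz": [0, 0, -7], "rotation": [0, 0, 0]}, {"claw": 76, "xyz": [0, 0, -7], "rotation": [0, 0, 0]}]'

```text
time_s: 3.8
tcp_pos: [0.4083, -0.3479, -0.0038]
ee_rot: [-3.141, 0.0, -0.152]
wrist_force: [-0.5, 0.9, -1.1]
gripper_width: 0.0759
finger_force: 0.0
```

Emit:
send_rows --moves '[{"claw": 66, "xyz": [0, 0, 0], "rotation": [0, 0, 0]}, {"claw": 58, "xyz": [0, 0, 0], "rotation": [0, 0, 0]}, {"claw": 50, "xyz": [0, 0, 0], "rotation": [0, 0, 0]}, {"claw": 50, "xyz": [0, 0, 0], "rotation": [0, 0, 0]}]'

```text
time_s: 4.3
tcp_pos: [0.4089, -0.3486, -0.0029]
ee_rot: [3.141, -0.001, -0.152]
wrist_force: [0.1, 1.1, 5.9]
gripper_width: 0.0624
finger_force: 65.7
```

The lift is gripped at 62.4 mm. I'll raise it, turn it to yaw 0 and look at the rack from above.

Emit:
send_rows --moves '[{"claw": 50, "xyz": [0, 0, 30], "rotation": [0, 0, 0]}, {"claw": 50, "xyz": [0, 0, 90], "rotation": [0, 0, 4]}, {"claw": 50, "xyz": [0, 0, 150], "rotation": [0, 0, 8.7]}, {"claw": 50, "xyz": [0, 20, 200], "rotation": [0, 0, 8.7]}, {"claw": 50, "xyz": [30, 60, 240], "rotation": [0, 0, 8.7]}, {"claw": 50, "xyz": [60, 100, 270], "rotation": [0, 0, 8.7]}, {"claw": 50, "xyz": [100, 140, 283], "rotation": [0, 0, 8.7]}, {"claw": 50, "xyz": [140, 180, 283], "rotation": [0, 0, 8.7]}, {"claw": 50, "xyz": [151, 189, 283], "rotation": [0, 0, 8.7]}, {"claw": 50, "xyz": [151, 189, 283], "rotation": [0, 0, 8.7]}, {"claw": 50, "xyz": [151, 189, 283], "rotation": [0, 0, 8.7]}]'

```text
time_s: 5.68
tcp_pos: [0.5584, -0.1599, 0.2786]
ee_rot: [-3.142, 0.001, -0.002]
wrist_force: [-0.3, -0.9, 0.6]
gripper_width: 0.0623
finger_force: 65.6
```

Run:
```python
from h import *
w=cam("wrist","w3");o=manip.get_obs();print(o["tcp_pos"],o["ee_rot"],o["gripper_width"],o["finger_force"])
```

```text
[ 0.5583823  -0.16010546  0.27887171] [ 3.14152278e+00  9.62258787e-04 -1.98559314e-03] 0.06216470510638038 65.61443880200386
```

View pics/w3.png

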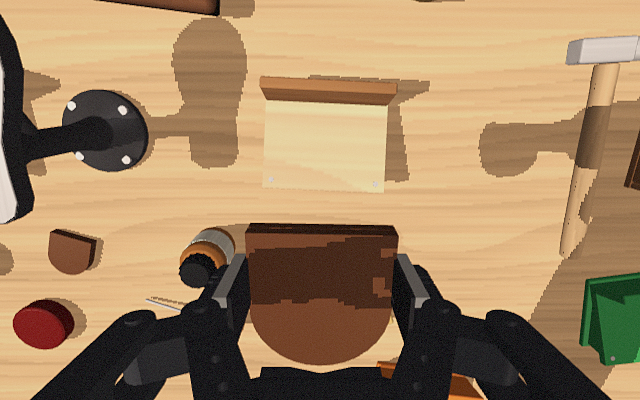

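The view shows the shelf with front corners at (263,188) and (384,193) and the backstop foot along (266,101)–(387,106). The held lift is square in the fingers, with its straight edge at row ~228 over columns 247–398. The last's foot is at (105,130).

Run:
```python
from h import *
w=cam("wrist")
b=w["bgr"]; hsv=cv2.cvtColor(b,cv2.COLOR_BGR2HSV)
print("hsv shelf",hsv[150,300],hsv[120,350],"bench",hsv[150,450],hsv[210,300],"back",hsv[90,320],hsv[102,320])
# edge rows along columns: print gradient-based transitions
g=cv2.GaussianBlur(b,(3,3),0).astype(int)
def trans(u,v0,v1): 
    c=g[v0:v1,u]; d=np.abs(np.diff(c,axis=0)).sum(1); return [(v0+int(i),int(d[i])) for i in np.argsort(-d)[:4]]
for u in(285,305,325,345,365): print(u,trans(u,70,210))
def htrans(v,u0,u1):
    d=np.abs(np.diff(g[v,u0:u1],axis=0)).sum(1); return [(u0+int(i),int(d[i])) for i in np.argsort(-d)[:3]]
for v in(120,140,160,175): print(v,htrans(v,250,285),htrans(v,370,400))
P=plane(w,[(263.5,189),(384,193)],.051);e=P[0]-P[1];print("front",P.round(4).tolist(),np.linalg.norm(e),np.degrees(np.arctan2(e[1],e[0])))
P=plane(w,[(266,101),(387.5,106)],.0214);e=P[0]-P[1];print("foot",P.round(4).tolist(),np.linalg.norm(e),np.degrees(np.arctan2(e[1],e[0])))
print("last",plane(w,[105,130],0.005))
# held lift straight edge top/bottom
o=manip.get_obs();zt=o["tcp_pos"][2]
for v,z in((227,zt+.003),(237,zt+.015)): print("held edge",plane(w,[(247,v),(398,v)],z).round(4).tolist())
print("held round end",plane(w,[(320,365)],zt+.015))
```

```text
hsv shelf [ 20  83 231] [ 18  86 231] bench [ 16 105 226] [ 17  98 230] back [ 13 149 169] [ 15 118 151]
285 [(100, 163), (101, 118), (76, 100), (99, 70)]
305 [(101, 167), (102, 116), (77, 96), (100, 72)]
325 [(102, 165), (103, 114), (75, 94), (101, 76)]
345 [(103, 167), (104, 112), (76, 98), (102, 87)]
365 [(104, 173), (105, 113), (77, 102), (103, 85)]
120 [(264, 11), (263, 6), (265, 5)] [(386, 111), (385, 55), (387, 44)]
140 [(263, 49), (264, 27), (262, 24)] [(385, 149), (384, 71), (386, 61)]
160 [(262, 9), (263, 6), (264, 4)] [(384, 125), (385, 73), (383, 52)]
175 [(262, 12), (261, 8), (263, 4)] [(383, 94), (384, 93), (382, 25)]
front [[0.5301, -0.0941, 0.051], [0.5252, -0.2335, 0.051]] 0.13949719932548432 87.9852511532394
foot [[0.6269, -0.0973, 0.0214], [0.6212, -0.2374, 0.0214]] 0.14020934198144722 87.68702880340933
last [[0.59251101 0.10496192 0.005     ]]
held edge [[0.5782, -0.1269, 0.2821], [0.5782, -0.1952, 0.2821]]
held edge [[0.5787, -0.1294, 0.2941], [0.5786, -0.1925, 0.2941]]
held round end [[ 0.51190245 -0.15983973  0.29408687]]
```

```bash
cat >> h.py <<'E'
from scipy.spatial.transform import Rotation as Ro
SO=np.array([.6238,-.1673,.0214]); SR=Ro.from_euler("xyz",[0,.30,np.radians(-2.2)])
def goto(p,yaw=0):
    "shift mm / rotvec deg from measured pose to shelf-frame point p (mm), tool square to shelf"
    o=manip.get_obs(); T=SO+SR.apply(np.array(p)/1000)
    R=SR*Ro.from_euler("z",yaw,degrees=True)*Ro.from_euler("x",np.pi); C=Ro.from_euler("xyz",o["ee_rot"])
    return ((T-o["tcp_pos"])*1000).round(1).tolist(),(R*C.inv()).as_rotvec(degrees=True).round(2).tolist()
def where():
    o=manip.get_obs(); return (SR.inv().apply(o["tcp_pos"]-SO)*1000).round(1).tolist(),(SR.inv()*Ro.from_euler("xyz",o["ee_rot"])*Ro.from_euler("x",np.pi)).as_rotvec(degrees=True).round(2).tolist()
E
python3 - <<'E'
from h import *
for p in([-40,1,80],[-40,1,30],[-29,1,8],[-29,1,1],[-22.5,1,1],[-22.5,1,-1.5]): print(p,goto(p))
E
```

```text
[-40, 1, 80] ([50.8, -5.6, -169.4], [0.35, 17.16, -2.06])
[-40, 1, 30] ([36.0, -5.0, -217.2], [0.35, 17.16, -2.06])
[-29, 1, 8] ([40.0, -5.2, -241.5], [0.35, 17.16, -2.06])
[-29, 1, 1] ([38.0, -5.1, -248.2], [0.35, 17.16, -2.06])
[-22.5, 1, 1] ([44.2, -5.3, -250.1], [0.35, 17.16, -2.06])
[-22.5, 1, -1.5] ([43.4, -5.3, -252.5], [0.35, 17.16, -2.06])
```

Emit:
send_rows --moves '[{"claw": 50, "xyz": [20, -2, -40], "rotation": [0.2, 8.6, -1]}, {"claw": 50, "xyz": [45, -5, -100], "rotation": [0.35, 17.16, -2.06]}, {"claw": 50, "xyz": [50, -5, -160], "rotation": [0.35, 17.16, -2.06]}, {"claw": 50, "xyz": [43, -5, -195], "rotation": [0.35, 17.16, -2.06]}, {"claw": 50, "xyz": [36, -5, -217], "rotation": [0.35, 17.16, -2.06]}, {"claw": 50, "xyz": [38, -5, -230], "rotation": [0.35, 17.16, -2.06]}, {"claw": 50, "xyz": [40, -5, -240], "rotation": [0.35, 17.16, -2.06]}, {"claw": 50, "xyz": [39, -5, -245], "rotation": [0.35, 17.16, -2.06]}, {"claw": 50, "xyz": [39, -5, -245], "rotation": [0.35, 17.16, -2.06]}, {"claw": 50, "xyz": [39, -5, -245], "rotation": [0.35, 17.16, -2.06]}]'

```text
time_s: 7.02
tcp_pos: [0.599, -0.1642, 0.0352]
ee_rot: [-3.141, 0.298, -0.036]
wrist_force: [0.3, 0.2, -0.3]
gripper_width: 0.0621
finger_force: 65.6
```

Run:
```python
from h import *
print(where())
for p in([-24,1,1],[-22.5,1,1],[-22.5,1,-2]): print(p,goto(p))
```

```text
([-27.9, 2.2, 5.8], [-0.02, -0.11, 0.11])
[-24, 1, 1] ([2.3, -1.3, -5.8], [-0.01, 0.11, -0.11])
[-22.5, 1, 1] ([3.7, -1.3, -6.2], [-0.01, 0.11, -0.11])
[-22.5, 1, -2] ([2.8, -1.3, -9.1], [-0.01, 0.11, -0.11])
```

Emit:
send_rows --moves '[{"claw": 50, "xyz": [2, -1, -3], "rotation": [0, 0, 0]}, {"claw": 50, "xyz": [3.5, -1, -5], "rotation": [0, 0, 0]}, {"claw": 50, "xyz": [3.5, -1, -6.5], "rotation": [0, 0, 0]}, {"claw": 50, "xyz": [3.2, -1, -7.5], "rotation": [0, 0, 0]}, {"claw": 50, "xyz": [3, -1, -8], "rotation": [0, 0, 0]}, {"claw": 50, "xyz": [3, -1, -8], "rotation": [0, 0, 0]}]'

```text
time_s: 7.78
tcp_pos: [0.6015, -0.165, 0.0266]
ee_rot: [-3.141, 0.299, -0.036]
wrist_force: [0.3, 0.2, 1.3]
gripper_width: 0.0623
finger_force: 65.7
```

Run:
```python
from h import *
print(where()); o=manip.get_obs(); print(o["wrist_force"])
```

```text
([-22.9, 1.5, -1.6], [0.01, -0.04, 0.11])
[0.25044279 0.19820445 1.3259514 ]
```

Emit:
send_rows --moves '[{"claw": 50, "xyz": [-0.3, 0, -1], "rotation": [0, 0, 0]}, {"claw": 50, "xyz": [-0.5, 0, -1.7], "rotation": [0, 0, 0]}, {"claw": 50, "xyz": [-0.5, 0, -1.7], "rotation": [0, 0, 0]}]'

```text
time_s: 8.15
tcp_pos: [0.6015, -0.165, 0.0265]
ee_rot: [-3.141, 0.299, -0.036]
wrist_force: [-0.5, 1.6, 7.2]
gripper_width: 0.0623
finger_force: 66.4
```

Emit:
send_rows --moves '[{"claw": 50, "xyz": [0.8, 0, -0.2], "rotation": [0, 0, 0]}, {"claw": 50, "xyz": [1.5, 0, -0.4], "rotation": [0, 0, 0]}, {"claw": 50, "xyz": [1.5, 0, -0.4], "rotation": [0, 0, 0]}, {"claw": 70, "xyz": [1.5, 0, -0.4], "rotation": [0, 0, 0]}, {"claw": 80, "xyz": [1.5, 0, -0.4], "rotation": [0, 0, 0]}, {"claw": 80, "xyz": [1.5, 0, -0.4], "rotation": [0, 0, 0]}, {"claw": 80, "xyz": [7, 0, 19], "rotation": [0, 0, 0]}, {"claw": 80, "xyz": [22, 0, 67], "rotation": [0, 0, 0]}, {"claw": 80, "xyz": [20, 0, 120], "rotation": [0, -8, 0]}, {"claw": 80, "xyz": [0, 0, 170], "rotation": [0, -17.1, 2.1]}, {"claw": 80, "xyz": [-42, 5, 245], "rotation": [0, -17.1, 2.1]}, {"claw": 80, "xyz": [-42, 5, 245], "rotation": [0, -17.1, 2.1]}]'

```text
time_s: 9.65
tcp_pos: [0.5592, -0.1604, 0.2763]
ee_rot: [-3.139, -0.007, 0.001]
wrist_force: [0.8, 0.0, 0.1]
gripper_width: 0.08
finger_force: 0.0
```

Run:
```python
from h import *
w=cam("wrist","w4");o=manip.get_obs();print(o["tcp_pos"],o["ee_rot"])
cv2.imwrite("pics/w4c.png",cv2.resize(w["bgr"][60:300,0:420],(800,457),interpolation=cv2.INTER_CUBIC))
print(lift(w,(.43,.18),58,54))
```

```text
[ 0.55938322 -0.16054002  0.27746355] [-3.13957228e+00 -8.09532679e-03  1.21985119e-03]
{'rect': [426.1, 182.0, 61.0, 66.1, 70.4], 'poly': [[463.0, 194.0], [458.0, 203.0], [414.0, 214.0], [397.0, 198.0], [395.0, 182.0], [405.0, 162.0], [414.0, 154.0], [447.0, 144.0], [446.0, 153.0], [451.0, 156.0]], 'len': [10.0, 46.0, 23.0, 16.0, 22.0, 12.0, 35.0, 10.0, 6.0, 39.0], 'ang': [115.69999694824219, 166.5, -137.8000030517578, -95.19999694824219, -64.80000305175781, -38.599998474121094, -18.0, 98.80000305175781, 25.799999237060547, 73.0999984741211]}
```

View pics/w4c.png

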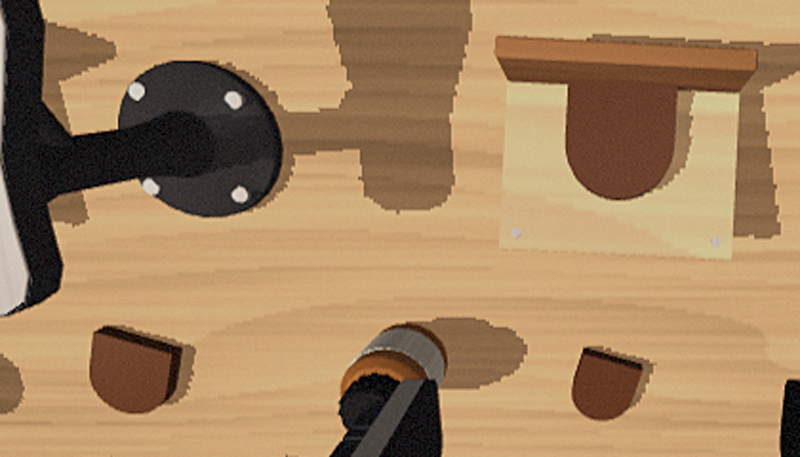

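The large lift lies on the shelf against the backstop, with its rounded end at crop (619,200). The middle lift is at (135,370) and the small one at (607,385). I'll verify the placing numerically and go over the middle lift.

Emit:
send_rows --moves '[{"claw": 80, "xyz": [-20, 50, 5], "rotation": [0, 0.5, 0]}, {"claw": 80, "xyz": [-40, 100, 5], "rotation": [0, 0.5, 0]}, {"claw": 80, "xyz": [-60, 155, 5], "rotation": [0, 0.5, 0]}, {"claw": 80, "xyz": [-80, 210, 5], "rotation": [0, 0.5, 0]}, {"claw": 80, "xyz": [-100, 265, 5], "rotation": [0, 0.5, 0]}, {"claw": 80, "xyz": [-110, 320, 5], "rotation": [0, 0.5, 0]}, {"claw": 80, "xyz": [-110, 342, 5], "rotation": [0, 0.5, 0]}, {"claw": 80, "xyz": [-110, 342, 5], "rotation": [0, 0.5, 0]}, {"claw": 80, "xyz": [-110, 342, 5], "rotation": [0, 0.5, 0]}]'

```text
time_s: 10.82
tcp_pos: [0.4489, 0.1816, 0.2736]
ee_rot: [-3.137, 0.012, 0.001]
wrist_force: [-1.1, -0.7, 0.8]
gripper_width: 0.0804
finger_force: 0.0
```

```bash
cat >> h.py <<'E'
def splane(c,uv,z):
    "rays onto shelf-frame plane z (mm) -> shelf xy mm"
    o,d=ray(c,uv); o=SR.inv().apply(o-SO); d=SR.inv().apply(d); return ((o+d*((z/1000-o[2])/d[:,2])[:,None])*1000).round(1)[:,:2].tolist()
E
python3 - <<'E'
from h import *
w=cam("wrist","w5");o=manip.get_obs();print(o["tcp_pos"],o["ee_rot"])
print(lift(w,(.426,.182),58,54))
E
```

```text
[0.4490367  0.18135126 0.27386806] [-3.13631067e+00  1.12284416e-02  4.66186003e-04]
{'rect': [425.8, 182.7, 54.5, 60.3, 71.1], 'poly': [[461.0, 196.0], [434.0, 209.0], [416.0, 210.0], [400.0, 199.0], [396.0, 179.0], [403.0, 163.0], [446.0, 149.0]], 'len': [29.0, 18.0, 19.0, 21.0, 17.0, 45.0, 49.0], 'ang': [154.1999969482422, 175.0, -144.6999969482422, -100.9000015258789, -66.0999984741211, -18.299999237060547, 72.5999984741211]}
```

View pics/w5.png

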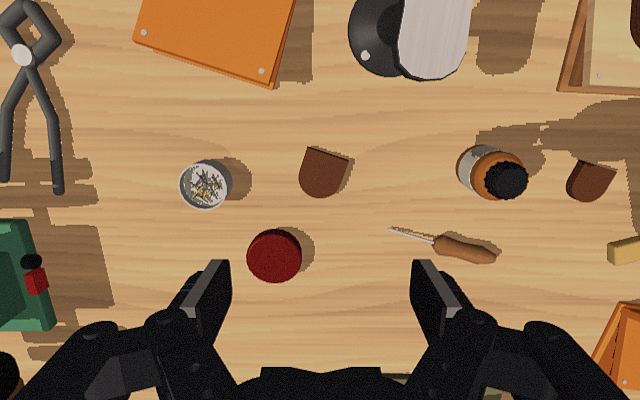

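The middle lift is at (326,173) with its centre at (0.425,0.183) and yaw -19°. The tin is at (206,184), the jar at (493,172), and the fingers have clearance. I'll descend and grip.

Emit:
send_rows --moves '[{"claw": 78, "xyz": [-14, -2, -50], "rotation": [-0.3, -0.6, -9]}, {"claw": 76, "xyz": [-14, -2, -110], "rotation": [-0.3, -0.6, -18.9]}, {"claw": 74, "xyz": [-14, -2, -170], "rotation": [-0.3, -0.6, -18.9]}, {"claw": 72, "xyz": [-14, -2, -220], "rotation": [-0.3, -0.6, -18.9]}, {"claw": 70, "xyz": [-14, -2, -255], "rotation": [-0.3, -0.6, -18.9]}, {"claw": 68, "xyz": [-14, -2, -268], "rotation": [-0.3, -0.6, -18.9]}, {"claw": 68, "xyz": [-14, -2, -273], "rotation": [-0.3, -0.6, -18.9]}, {"claw": 68, "xyz": [-14, -2, -275], "rotation": [-0.3, -0.6, -18.9]}, {"claw": 68, "xyz": [-14, -2, -275], "rotation": [-0.3, -0.6, -18.9]}]'

```text
time_s: 12.0
tcp_pos: [0.436, 0.1803, 0.001]
ee_rot: [-3.138, -0.003, -0.329]
wrist_force: [0.2, 0.5, -0.0]
gripper_width: 0.068
finger_force: 0.0
```

Emit:
send_rows --moves '[{"claw": 62, "xyz": [0, 0, -2], "rotation": [0, 0, 0]}, {"claw": 50, "xyz": [0, 0, -2.5], "rotation": [0, 0, 0]}, {"claw": 42, "xyz": [0, 0, -2.5], "rotation": [0, 0, 0]}, {"claw": 42, "xyz": [0, 0, -2.5], "rotation": [0, 0, 0]}, {"claw": 42, "xyz": [0, 0, -2.5], "rotation": [0, 0, 0]}]'

```text
time_s: 12.62
tcp_pos: [0.4358, 0.1804, -0.0017]
ee_rot: [-3.138, -0.003, -0.328]
wrist_force: [-1.0, -0.1, 4.3]
gripper_width: 0.0524
finger_force: 63.4
```

Emit:
send_rows --moves '[{"claw": 42, "xyz": [0, 0, 40], "rotation": [0, 0, 0]}, {"claw": 42, "xyz": [0, 0, 100], "rotation": [0, 0, 9]}, {"claw": 42, "xyz": [0, 0, 160], "rotation": [0, 0, 18.8]}, {"claw": 42, "xyz": [0, -20, 215], "rotation": [0, 0, 18.8]}, {"claw": 42, "xyz": [0, -60, 255], "rotation": [0, 0, 18.8]}, {"claw": 42, "xyz": [20, -110, 281], "rotation": [0, 0, 18.8]}, {"claw": 42, "xyz": [40, -165, 281], "rotation": [0, 0, 18.8]}, {"claw": 42, "xyz": [60, -220, 281], "rotation": [0, 0, 18.8]}, {"claw": 42, "xyz": [90, -270, 281], "rotation": [0, 0, 18.8]}, {"claw": 42, "xyz": [115, -320, 281], "rotation": [0, 0, 18.8]}, {"claw": 42, "xyz": [123, -340, 281], "rotation": [0, 0, 18.8]}, {"claw": 42, "xyz": [123, -340, 281], "rotation": [0, 0, 18.8]}]'

```text
time_s: 14.12
tcp_pos: [0.5577, -0.1607, 0.2775]
ee_rot: [-3.138, 0.0, -0.002]
wrist_force: [0.5, -0.1, -1.3]
gripper_width: 0.0522
finger_force: 63.1
```

Emit:
send_rows --moves '[{"claw": 42, "xyz": [0, 0, 0], "rotation": [0, 0, 0]}, {"claw": 42, "xyz": [0, 0, 0], "rotation": [0, 0, 0]}]'

```text
time_s: 14.38
tcp_pos: [0.5575, -0.1587, 0.2784]
ee_rot: [-3.139, -0.002, 0.001]
wrist_force: [-0.3, 0.7, 0.1]
gripper_width: 0.0526
finger_force: 63.1
```

Run:
```python
from h import *
w=cam("wrist","w6");o=manip.get_obs();print(o["tcp_pos"],o["ee_rot"],o["gripper_width"])
```

```text
[ 0.55761966 -0.15876026  0.27842   ] [-3.13912162e+00 -1.72504067e-03  1.17784425e-03] 0.052341327026088666
```

View pics/w6.png

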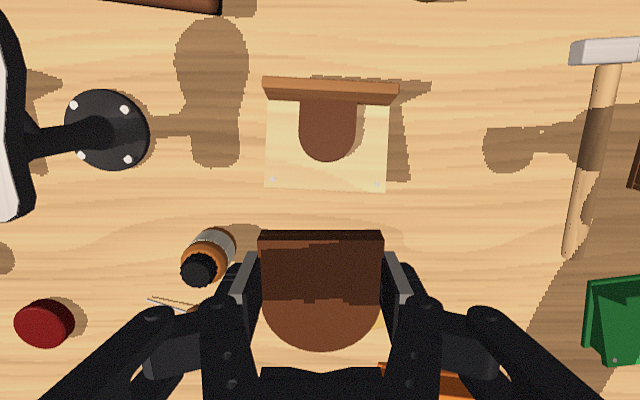

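The held middle lift shows its straight edge at rows 231/240 over columns 258–384 and its round end at (321,352). The placed large lift spans columns 299–356 with its round end at (327,161).

Run:
```python
from h import *
w=cam("wrist");o=manip.get_obs();t=o["tcp_pos"]
for v,h in((231,.0017),(240,.0137)): print("edge",((plane(w,[(258.5,v),(384,v)],t[2]+h)-t)*1000).round(1).tolist())
print("end",((plane(w,[(321,352)],t[2]+.0137)-t)*1000).round(1))
print("large",splane(w,[(299,125),(356.5,127),(327,161.5)],12))
for p in([-40,0,60],[-30,0,22],[-28,0,17],[-28,0,12]): print(p,goto(p))
```

```text
edge [[17.0, 28.7, 1.7], [17.2, -28.9, 1.7]]
edge [[18.0, 26.5, 13.7], [18.2, -26.7, 13.7]]
end [[-40.2  -0.2  13.7]]
large [[-28.5, 32.5], [-28.0, -31.8], [-67.8, -0.4]]
[-40, 0, 60] ([45.7, -7.6, -187.9], [0.19, 17.29, -2.22])
[-30, 0, 22] ([44.0, -7.5, -227.2], [0.19, 17.29, -2.22])
[-28, 0, 17] ([44.4, -7.5, -232.5], [0.19, 17.29, -2.22])
[-28, 0, 12] ([43.0, -7.5, -237.3], [0.19, 17.29, -2.22])
```

Emit:
send_rows --moves '[{"claw": 42, "xyz": [20, -2, -50], "rotation": [0.2, 8.6, -1]}, {"claw": 42, "xyz": [45, -7, -110], "rotation": [0.2, 17.3, -2.2]}, {"claw": 42, "xyz": [46, -7, -165], "rotation": [0.2, 17.3, -2.2]}, {"claw": 42, "xyz": [45, -7, -205], "rotation": [0.2, 17.3, -2.2]}, {"claw": 42, "xyz": [44, -7, -222], "rotation": [0.2, 17.3, -2.2]}, {"claw": 42, "xyz": [44, -7.5, -230], "rotation": [0.2, 17.3, -2.2]}, {"claw": 42, "xyz": [44, -7.5, -231], "rotation": [0.2, 17.3, -2.2]}, {"claw": 42, "xyz": [44, -7.5, -231], "rotation": [0.2, 17.3, -2.2]}]'

```text
time_s: 15.48
tcp_pos: [0.6032, -0.168, 0.0494]
ee_rot: [3.14, 0.297, -0.04]
wrist_force: [0.8, -0.2, -0.7]
gripper_width: 0.0526
finger_force: 63.1
```

Run:
```python
from h import *
print(where())
for p in([-20.5,0,12],[-20.5,0,10.5]): print(p,goto(p))
```

```text
([-28.0, -1.4, 20.7], [-0.04, -0.17, -0.08])
[-20.5, 0, 12] ([4.6, 1.3, -10.5], [0.07, 0.17, 0.06])
[-20.5, 0, 10.5] ([4.2, 1.3, -11.9], [0.07, 0.17, 0.06])
```

Emit:
send_rows --moves '[{"claw": 42, "xyz": [3, 1, -5], "rotation": [0, 0.2, 0]}, {"claw": 42, "xyz": [4.6, 1, -9], "rotation": [0, 0.2, 0]}, {"claw": 42, "xyz": [4.6, 1, -10.5], "rotation": [0, 0.2, 0]}, {"claw": 42, "xyz": [4.2, 1, -12], "rotation": [0, 0.2, 0]}, {"claw": 42, "xyz": [4, 1, -12.8], "rotation": [0, 0.2, 0]}, {"claw": 42, "xyz": [4, 1, -12.8], "rotation": [0, 0.2, 0]}]'

```text
time_s: 16.23
tcp_pos: [0.608, -0.1669, 0.0383]
ee_rot: [3.141, 0.301, -0.04]
wrist_force: [-0.7, 1.2, 12.9]
gripper_width: 0.0521
finger_force: 64.5
```

Run:
```python
from h import *
print(where()); print(manip.get_obs()["wrist_force"])
```

```text
([-20.1, -0.2, 11.4], [-0.02, 0.03, -0.08])
[-0.68439337  1.19084093 12.86674346]
```

Emit:
send_rows --moves '[{"claw": 42, "xyz": [0.8, 0, 0.5], "rotation": [0, 0, 0]}, {"claw": 60, "xyz": [0.8, 0, 0.5], "rotation": [0, 0, 0]}, {"claw": 72, "xyz": [0.8, 0, 0.5], "rotation": [0, 0, 0]}, {"claw": 72, "xyz": [0.8, 0, 0.5], "rotation": [0, 0, 0]}, {"claw": 72, "xyz": [6, 0, 19], "rotation": [0, 0, 0]}, {"claw": 72, "xyz": [20, 0, 62], "rotation": [0, 0, 0]}, {"claw": 72, "xyz": [0, 0, 110], "rotation": [0, -8, 0]}, {"claw": 72, "xyz": [-40, 0, 160], "rotation": [0, -17.2, 2.2]}, {"claw": 72, "xyz": [-80, 5, 200], "rotation": [0, -17.2, 2.2]}, {"claw": 72, "xyz": [-130, 10, 230], "rotation": [0, -17.2, 2.2]}, {"claw": 72, "xyz": [-165, 15, 240], "rotation": [0, -17.2, 2.2]}, {"claw": 72, "xyz": [-165, 15, 240], "rotation": [0, -17.2, 2.2]}]'

```text
time_s: 17.73
tcp_pos: [0.4403, -0.1516, 0.2777]
ee_rot: [-3.138, -0.001, -0.001]
wrist_force: [0.5, 0.4, 0.2]
gripper_width: 0.0721
finger_force: 0.0
```

Emit:
send_rows --moves '[{"claw": 72, "xyz": [0, 0, 0], "rotation": [0, 0, 0]}, {"claw": 72, "xyz": [0, 0, 0], "rotation": [0, 0, 0]}]'

```text
time_s: 17.98
tcp_pos: [0.4413, -0.1515, 0.2738]
ee_rot: [-3.135, 0.005, 0.0]
wrist_force: [0.5, 0.2, 0.4]
gripper_width: 0.0721
finger_force: 0.0
```

Run:
```python
from h import *
w=cam("wrist","w7");o=manip.get_obs();print(o["tcp_pos"],o["ee_rot"],o["gripper_width"])
print(lift(w,(.422,-.154),48,44))
```

```text
[ 0.44126328 -0.15145492  0.2736413 ] [-3.13510540e+00  5.51733232e-03  4.85957126e-04] 0.07197377587300671
{'rect': [416.4, -154.5, 44.7, 50.5, 71.6], 'poly': [[446.0, -143.0], [426.0, -134.0], [407.0, -133.0], [396.0, -140.0], [392.0, -159.0], [400.0, -172.0], [434.0, -181.0]], 'len': [22.0, 19.0, 13.0, 20.0, 15.0, 35.0, 40.0], 'ang': [156.39999389648438, 175.6999969482422, -144.39999389648438, -101.5999984741211, -57.5, -15.5, 72.0999984741211]}
```

View pics/w7.png

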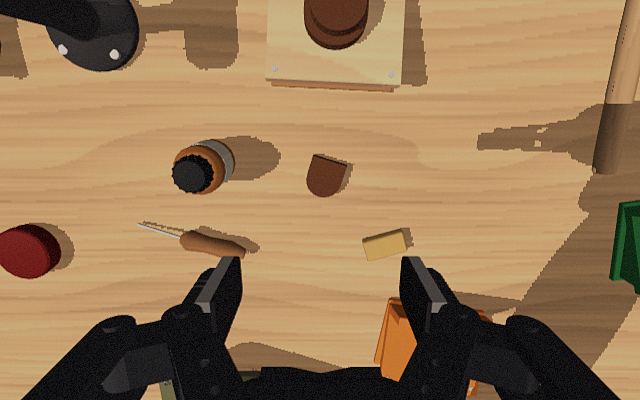

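The small lift is at (327,175) with its centre at (0.416,-0.154) and yaw -18.4°. The jar is at (203,167). The stacked lifts show at the top, with the middle one on the large one.

Emit:
send_rows --moves '[{"claw": 70, "xyz": [-16, -6, -50], "rotation": [-0.4, -0.3, -9]}, {"claw": 66, "xyz": [-16, -6, -110], "rotation": [-0.4, -0.3, -18.4]}, {"claw": 62, "xyz": [-16, -6, -170], "rotation": [-0.4, -0.3, -18.4]}, {"claw": 60, "xyz": [-16, -6, -220], "rotation": [-0.4, -0.3, -18.4]}, {"claw": 58, "xyz": [-16, -6, -255], "rotation": [-0.4, -0.3, -18.4]}, {"claw": 58, "xyz": [-16, -6, -266], "rotation": [-0.4, -0.3, -18.4]}, {"claw": 58, "xyz": [-16, -6, -270], "rotation": [-0.4, -0.3, -18.4]}, {"claw": 58, "xyz": [-16, -6, -272], "rotation": [-0.4, -0.3, -18.4]}, {"claw": 58, "xyz": [-16, -6, -272], "rotation": [-0.4, -0.3, -18.4]}]'

```text
time_s: 19.15
tcp_pos: [0.4259, -0.158, 0.0036]
ee_rot: [3.141, -0.005, -0.321]
wrist_force: [0.5, -0.3, 0.7]
gripper_width: 0.0581
finger_force: 0.0
```

Emit:
send_rows --moves '[{"claw": 54, "xyz": [0, 0, -2], "rotation": [0, 0.2, 0]}, {"claw": 44, "xyz": [0, 0, -3.5], "rotation": [0, 0.2, 0]}, {"claw": 32, "xyz": [0, 0, -3.5], "rotation": [0, 0.2, 0]}, {"claw": 32, "xyz": [0, 0, -3.5], "rotation": [0, 0.2, 0]}, {"claw": 32, "xyz": [0, 0, -3.5], "rotation": [0, 0.2, 0]}]'

```text
time_s: 19.77
tcp_pos: [0.4254, -0.1578, -0.0004]
ee_rot: [3.14, -0.0, -0.321]
wrist_force: [-1.3, 1.0, 5.6]
gripper_width: 0.0422
finger_force: 61.4
```

Emit:
send_rows --moves '[{"claw": 32, "xyz": [0, 0, 40], "rotation": [0, 0, 0]}, {"claw": 32, "xyz": [0, 0, 100], "rotation": [0, 0, 9]}, {"claw": 32, "xyz": [10, 0, 160], "rotation": [0, 0, 18.4]}, {"claw": 32, "xyz": [40, 0, 210], "rotation": [0, 0, 18.4]}, {"claw": 32, "xyz": [70, 0, 250], "rotation": [0, 0, 18.4]}, {"claw": 32, "xyz": [110, -2, 280], "rotation": [0, 0, 18.4]}, {"claw": 32, "xyz": [133, -2, 280], "rotation": [0, 0, 18.4]}, {"claw": 32, "xyz": [133, -2, 280], "rotation": [0, 0, 18.4]}, {"claw": 32, "xyz": [133, -2, 280], "rotation": [0, 0, 18.4]}, {"claw": 32, "xyz": [133, -2, 280], "rotation": [0, 0, 18.4]}]'

```text
time_s: 21.02
tcp_pos: [0.5568, -0.1594, 0.2781]
ee_rot: [3.141, 0.002, -0.0]
wrist_force: [1.0, 0.0, -0.8]
gripper_width: 0.0425
finger_force: 61.0
```

Run:
```python
from h import *
w=cam("wrist");o=manip.get_obs();print(o["tcp_pos"],o["ee_rot"],o["gripper_width"])
cv2.imwrite("pics/w8.png",cv2.resize(w["bgr"][70:370,200:440],(640,800))[:600] if 0 else cv2.resize(w["bgr"][70:370,180:460],(560,600),interpolation=cv2.INTER_CUBIC))
```

```text
[ 0.55696216 -0.15946467  0.27836206] [ 3.14044672e+00  1.85537014e-03 -3.36478319e-04] 0.04247013246416032
```

View pics/w8.png

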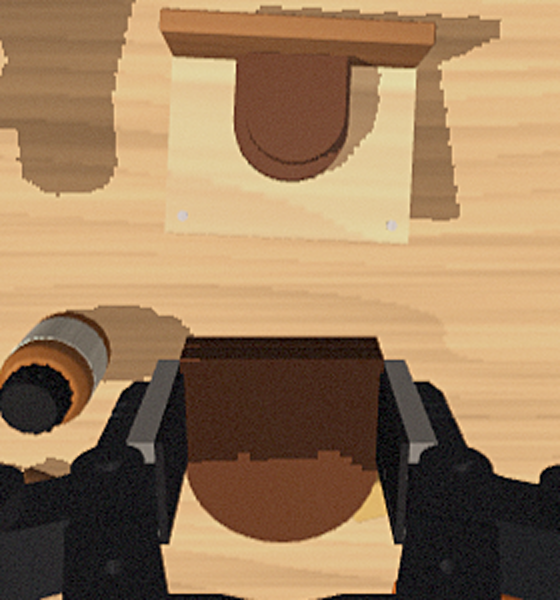

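The held small lift has its straight edge at rows 239/250 over columns 273–368 and its round end at (321,341). In the stack, the middle lift's round end is at (325,152) and the large one's at (325,160), with both straight edges at the backstop.

Run:
```python
from h import *
w=cam("wrist");o=manip.get_obs();t=o["tcp_pos"]
for v,h in((239,.0004),(250.5,.0124)): print("edge",((plane(w,[(273,v),(368.5,v)],t[2]+h)-t)*1000).round(1).tolist())
print("end",((plane(w,[(321.5,341)],t[2]+.0124)-t)*1000).round(1))
print("large end",splane(w,[(325.5,160.5)],12),"mid end",splane(w,[(325.5,152.)],24),"mid sides",splane(w,[(298.5,120),(354,120)],24))
for p in([-30,0.5,29],[-28,0.5,27],[-20,.5,24.5],[-19.5,0.5,23]): print(p,goto(p))
```

```text
edge [[12.5, 22.2, 0.4], [12.6, -22.3, 0.4]]
edge [[12.6, 20.6, 12.4], [12.6, -20.7, 12.4]]
end [[-34.9  -0.5  12.4]]
large end [[-68.2, -0.2]] mid end [[-60.3, 0.4]] mid sides [[-27.0, 30.8], [-24.6, -29.1]]
[-30, 0.5, 29] ([46.7, -6.5, -220.6], [0.4, 17.09, -2.18])
[-28, 0.5, 27] ([48.0, -6.6, -223.1], [0.4, 17.09, -2.18])
[-20, 0.5, 24.5] ([54.9, -6.8, -227.8], [0.4, 17.09, -2.18])
[-19.5, 0.5, 23] ([54.9, -6.8, -229.4], [0.4, 17.09, -2.18])
```

Emit:
send_rows --moves '[{"claw": 32, "xyz": [20, -2, -50], "rotation": [0.2, 8.6, -1]}, {"claw": 32, "xyz": [45, -6, -110], "rotation": [0.4, 17.1, -2.2]}, {"claw": 32, "xyz": [48, -6.5, -160], "rotation": [0.4, 17.1, -2.2]}, {"claw": 32, "xyz": [48, -6.5, -200], "rotation": [0.4, 17.1, -2.2]}, {"claw": 32, "xyz": [49, -6.5, -215], "rotation": [0.4, 17.1, -2.2]}, {"claw": 32, "xyz": [50, -6.5, -221], "rotation": [0.4, 17.1, -2.2]}, {"claw": 32, "xyz": [52, -6.5, -222], "rotation": [0.4, 17.1, -2.2]}, {"claw": 32, "xyz": [52, -6.5, -222], "rotation": [0.4, 17.1, -2.2]}]'

```text
time_s: 22.12
tcp_pos: [0.6112, -0.1664, 0.0591]
ee_rot: [3.14, 0.296, -0.039]
wrist_force: [-0.3, 2.1, -0.3]
gripper_width: 0.0427
finger_force: 61.0
```

Run:
```python
from h import *
print(where(),manip.get_obs()["wrist_force"])
for p in([-15.5,0.5,25],[-15.5,.5,23.5],[-15.5,.5,22.5]): print(p,goto(p))
```

```text
([-23.2, 0.4, 32.3], [-0.07, -0.24, -0.02]) [-0.2809409   2.11522592 -0.33365266]
[-15.5, 0.5, 25] ([5.2, -0.1, -9.3], [0.08, 0.23, -0.0])
[-15.5, 0.5, 23.5] ([4.7, -0.1, -10.7], [0.08, 0.23, -0.0])
[-15.5, 0.5, 22.5] ([4.4, -0.0, -11.7], [0.08, 0.23, -0.0])
```

Emit:
send_rows --moves '[{"claw": 32, "xyz": [3, 0, -5], "rotation": [0, 0.2, 0]}, {"claw": 32, "xyz": [5, 0, -8], "rotation": [0, 0.2, 0]}, {"claw": 32, "xyz": [5, 0, -9.5], "rotation": [0, 0.2, 0]}, {"claw": 32, "xyz": [4.7, 0, -10.7], "rotation": [0, 0.2, 0]}, {"claw": 32, "xyz": [4.5, 0, -11.5], "rotation": [0, 0.2, 0]}, {"claw": 32, "xyz": [4.5, 0, -11.5], "rotation": [0, 0.2, 0]}]'

```text
time_s: 22.88
tcp_pos: [0.616, -0.1663, 0.0497]
ee_rot: [3.141, 0.301, -0.039]
wrist_force: [-3.8, 1.4, 15.0]
gripper_width: 0.0423
finger_force: 62.6
```

Run:
```python
from h import *
print(where()); print(manip.get_obs()["wrist_force"])
```

```text
([-15.9, 0.7, 24.7], [-0.04, 0.06, -0.02])
[-3.8085981   1.4330222  14.97155163]
```

Emit:
send_rows --moves '[{"claw": 32, "xyz": [0.3, 0, 0.7], "rotation": [0, 0, 0]}, {"claw": 48, "xyz": [0.3, 0, 0.7], "rotation": [0, 0, 0]}, {"claw": 60, "xyz": [0.3, 0, 0.7], "rotation": [0, 0, 0]}, {"claw": 60, "xyz": [0.3, 0, 0.7], "rotation": [0, 0, 0]}, {"claw": 60, "xyz": [6, 0, 19], "rotation": [0, 0, 0]}, {"claw": 60, "xyz": [20, 0, 62], "rotation": [0, 0, 0]}, {"claw": 65, "xyz": [0, 10, 110], "rotation": [0, -8, 0]}, {"claw": 70, "xyz": [-40, 40, 150], "rotation": [0, -17.2, 2.2]}, {"claw": 75, "xyz": [-80, 70, 190], "rotation": [0, -17.2, 2.2]}, {"claw": 80, "xyz": [-130, 100, 220], "rotation": [0, -17.2, 2.2]}, {"claw": 80, "xyz": [-175, 130, 230], "rotation": [0, -17.2, 2.2]}, {"claw": 80, "xyz": [-175, 146, 230], "rotation": [0, -17.2, 2.2]}]'

```text
time_s: 24.38
tcp_pos: [0.4381, -0.0189, 0.2789]
ee_rot: [-3.137, -0.004, 0.002]
wrist_force: [1.1, -0.2, -0.4]
gripper_width: 0.0802
finger_force: 0.0
```

Emit:
send_rows --moves '[{"claw": 80, "xyz": [0, 0, 0], "rotation": [0, 0, 0]}, {"claw": 80, "xyz": [0, 0, 0], "rotation": [0, 0, 0]}]'

```text
time_s: 24.62
tcp_pos: [0.4399, -0.0204, 0.2749]
ee_rot: [-3.136, 0.004, 0.001]
wrist_force: [0.1, 0.1, -0.2]
gripper_width: 0.0799
finger_force: 0.0
```

Run:
```python
from h import *
w=cam("wrist","w9");o=manip.get_obs();print(o["tcp_pos"],o["ee_rot"],o["gripper_width"])
# cap: dark blob near jar; intersect with cap-top plane .082
u,v=proj(w,[.437,-.02,.082])[0].round().astype(int); print(u,v)
m=(w["bgr"].max(2)<60).astype(np.uint8); k,l,st,ct=cv2.connectedComponentsWithStats(m)
for i in range(1,k):
    if 200<st[i,4]<8000: print(st[i],ct[i].round(1),plane(w,ct[i],.075).round(4))
```

```text
[ 0.43987948 -0.02055938  0.2746721 ] [-3.13615662e+00  4.80948010e-03  5.27549769e-04] 0.0799397938460132
321 174
[ 142    0  114   70 5136] [210.   31.2] [[0.5709 0.0837 0.075 ]]
[ 297  153   38   40 1099] [315.7 172.6] [[ 0.4368 -0.0142  0.075 ]]
[109 224  46  44 444] [139.8 237.9] [[0.3609 0.1839 0.075 ]]
```

View pics/w9.png

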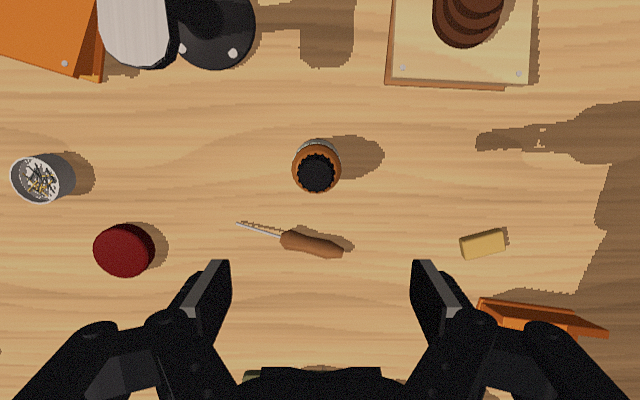

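The jar cap is at (316,173), giving a jar centre of about (0.437,-0.015), which matches the earlier two-view estimate. The tin is at (43,179), and all three lifts show on the shelf at (468,15).

Emit:
send_rows --moves '[{"claw": 84, "xyz": [-3, 5.5, -50], "rotation": [-0.3, -0.3, 0]}, {"claw": 84, "xyz": [-3, 5.5, -110], "rotation": [-0.3, -0.3, 0]}, {"claw": 84, "xyz": [-3, 5.5, -165], "rotation": [-0.3, -0.3, 0]}, {"claw": 84, "xyz": [-3, 5.5, -205], "rotation": [-0.3, -0.3, 0]}, {"claw": 80, "xyz": [-3, 5.5, -235], "rotation": [-0.3, -0.3, 0]}, {"claw": 74, "xyz": [-3, 5.5, -250], "rotation": [-0.3, -0.3, 0]}, {"claw": 68, "xyz": [-3, 5.5, -252], "rotation": [-0.3, -0.3, 0]}, {"claw": 62, "xyz": [-3, 5.5, -252], "rotation": [-0.3, -0.3, 0]}, {"claw": 52, "xyz": [-3, 5.5, -252], "rotation": [-0.3, -0.3, 0]}, {"claw": 48, "xyz": [-3, 5.5, -252], "rotation": [-0.3, -0.3, 0]}, {"claw": 48, "xyz": [-3, 5.5, -252], "rotation": [-0.3, -0.3, 0]}]'

```text
time_s: 26.05
tcp_pos: [0.438, -0.0147, 0.025]
ee_rot: [3.141, -0.006, 0.001]
wrist_force: [0.4, -0.6, 6.7]
gripper_width: 0.0543
finger_force: 63.7
```

Emit:
send_rows --moves '[{"claw": 48, "xyz": [0, 0, 30], "rotation": [0, 0, 0]}, {"claw": 48, "xyz": [0, 0, 80], "rotation": [0, 0, 0]}, {"claw": 48, "xyz": [0, -10, 120], "rotation": [0, 0, 0]}, {"claw": 48, "xyz": [0, -50, 150], "rotation": [0, 0, 0]}, {"claw": 48, "xyz": [20, -100, 150], "rotation": [0, 0, 0]}, {"claw": 48, "xyz": [40, -150, 150], "rotation": [0, 0, 0]}, {"claw": 48, "xyz": [70, -200, 150], "rotation": [0, 0, 0]}, {"claw": 48, "xyz": [100, -245, 150], "rotation": [0, 0, 0]}, {"claw": 48, "xyz": [130, -280, 150], "rotation": [0, 0, 0]}, {"claw": 48, "xyz": [142, -298, 150], "rotation": [0, 0, 0]}, {"claw": 48, "xyz": [142, -298, 150], "rotation": [0, 0, 0]}, {"claw": 48, "xyz": [142, -298, 150], "rotation": [0, 0, 0]}]'

```text
time_s: 27.55
tcp_pos: [0.5775, -0.3116, 0.1723]
ee_rot: [-3.14, -0.0, 0.001]
wrist_force: [0.6, 0.7, -2.9]
gripper_width: 0.0548
finger_force: 64.4
```

Emit:
send_rows --moves '[{"claw": 48, "xyz": [0, 0, -50], "rotation": [0, 0, 0]}, {"claw": 48, "xyz": [0, 0, -90], "rotation": [0, 0, 0]}, {"claw": 48, "xyz": [0, 0, -120], "rotation": [0, 0, 0]}, {"claw": 48, "xyz": [0, 0, -138], "rotation": [0, 0, 0]}, {"claw": 48, "xyz": [0, 0, -145], "rotation": [0, 0, 0]}, {"claw": 48, "xyz": [0, 0, -145], "rotation": [0, 0, 0]}, {"claw": 48, "xyz": [0, 0, -145], "rotation": [0, 0, 0]}]'

```text
time_s: 28.42
tcp_pos: [0.5794, -0.3131, 0.0301]
ee_rot: [3.14, -0.005, 0.001]
wrist_force: [0.1, 0.2, -2.5]
gripper_width: 0.0546
finger_force: 64.4
```

Emit:
send_rows --moves '[{"claw": 48, "xyz": [0, 0, -2], "rotation": [0, 0.3, 0]}, {"claw": 48, "xyz": [0, 0, -3.5], "rotation": [0, 0.3, 0]}, {"claw": 48, "xyz": [0, 0, -4.5], "rotation": [0, 0.3, 0]}, {"claw": 48, "xyz": [0, 0, -5], "rotation": [0, 0.3, 0]}, {"claw": 48, "xyz": [0, 0, -5], "rotation": [0, 0.3, 0]}]'

```text
time_s: 29.05
tcp_pos: [0.5787, -0.3127, 0.0252]
ee_rot: [3.142, 0.003, 0.001]
wrist_force: [-3.9, 2.9, 7.2]
gripper_width: 0.0547
finger_force: 65.0
```

Emit:
send_rows --moves '[{"claw": 58, "xyz": [0, 0, 0], "rotation": [0, 0, 0]}, {"claw": 68, "xyz": [0, 0, 0], "rotation": [0, 0, 0]}, {"claw": 72, "xyz": [0, 0, 0], "rotation": [0, 0, 0]}, {"claw": 72, "xyz": [0, 0, 20], "rotation": [0, 0, 0]}, {"claw": 72, "xyz": [0, 0, 60], "rotation": [0, 0, 0]}, {"claw": 72, "xyz": [0, 0, 120], "rotation": [0, 0, 0]}, {"claw": 76, "xyz": [0, 0, 180], "rotation": [0, 0, 0]}, {"claw": 80, "xyz": [0, 10, 240], "rotation": [0, 0, 0]}, {"claw": 80, "xyz": [-10, 60, 253], "rotation": [0, 0, 0]}, {"claw": 80, "xyz": [-20, 120, 253], "rotation": [0, 0, 0]}, {"claw": 80, "xyz": [-20, 150, 253], "rotation": [0, 0, 0]}, {"claw": 80, "xyz": [-20, 150, 253], "rotation": [0, 0, 0]}]'

```text
time_s: 30.55
tcp_pos: [0.5584, -0.1608, 0.2783]
ee_rot: [3.141, 0.001, 0.004]
wrist_force: [0.1, 0.6, 0.6]
gripper_width: 0.0801
finger_force: 0.0
```

Run:
```python
from h import *
w=cam("wrist","w10");s=cam("scene");o=manip.get_obs();print(o["tcp_pos"],o["ee_rot"])
A=w["bgr"][0:250,200:640]; B=cv2.resize(s["bgr"][180:300,190:430],(440,220))
cv2.imwrite("pics/w10b.png",np.vstack([A,B]))
```

```text
[ 0.55848979 -0.16278365  0.27753492] [3.14061472e+00 1.50265676e-03 1.55446430e-03]
```

View pics/w10b.png

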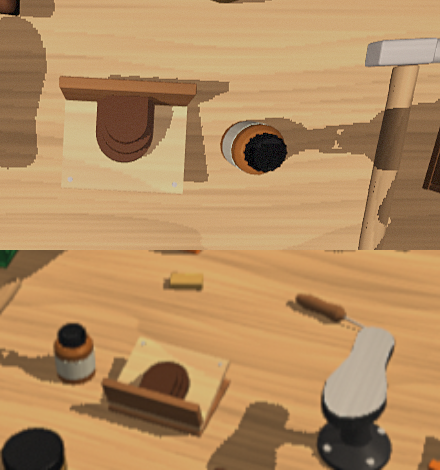

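The three lifts are nested at (125,130) against the backstop, and the jar stands upright to the rack's right at (255,150). Next is the tin.

Emit:
send_rows --moves '[{"claw": 80, "xyz": [-15, 50, 0], "rotation": [0, 0, 0]}, {"claw": 80, "xyz": [-30, 105, 0], "rotation": [0, 0, 0]}, {"claw": 80, "xyz": [-45, 160, 0], "rotation": [0, 0, 0]}, {"claw": 80, "xyz": [-60, 215, 0], "rotation": [0, 0, 0]}, {"claw": 80, "xyz": [-75, 270, 0], "rotation": [0, 0, 0]}, {"claw": 80, "xyz": [-90, 325, 0], "rotation": [0, 0, 0]}, {"claw": 80, "xyz": [-105, 380, 0], "rotation": [0, 0, 0]}, {"claw": 80, "xyz": [-118, 435, 0], "rotation": [0, 0, 0]}, {"claw": 80, "xyz": [-118, 483, 0], "rotation": [0, 0, 0]}, {"claw": 80, "xyz": [-118, 483, 0], "rotation": [0, 0, 0]}, {"claw": 80, "xyz": [-118, 483, 0], "rotation": [0, 0, 0]}, {"claw": 80, "xyz": [-118, 483, 0], "rotation": [0, 0, 0]}]'

```text
time_s: 32.15
tcp_pos: [0.441, 0.3192, 0.2764]
ee_rot: [3.141, 0.003, -0.001]
wrist_force: [0.5, -0.3, 0.2]
gripper_width: 0.0801
finger_force: 0.0
```

Run:
```python
from h import *
w=cam("wrist","w11");o=manip.get_obs();print(o["tcp_pos"],o["ee_rot"])
hsv=cv2.cvtColor(w["bgr"],cv2.COLOR_BGR2HSV); m=((hsv[...,1]<60)&(hsv[...,2]>60)).astype(np.uint8); m[235:]=0
k,l,st,ct=cv2.connectedComponentsWithStats(cv2.morphologyEx(m,cv2.MORPH_CLOSE,np.ones((9,9))))
for i in range(1,k):
    if st[i,4]>300:
        x,y,a,h=st[i,:4]; print(st[i],ct[i].round(1),plane(w,ct[i],.02).round(4))
```

```text
[0.44092505 0.3192647  0.27643656] [-3.14156658e+00  2.79916350e-03 -1.04460482e-03]
[ 106    0   75  190 3753] [145.9  71.8] [[0.5403 0.5146 0.02  ]]
[ 472    0   71   70 2813] [499.8  37. ] [[0.5756 0.1249 0.02  ]]
[ 595    0   45   70 2688] [619.6  34.2] [[ 0.5784 -0.0042  0.02  ]]
[ 291  155   49   51 1924] [315.5 180.3] [[0.4153 0.3255 0.02  ]]
```

View pics/w11.png

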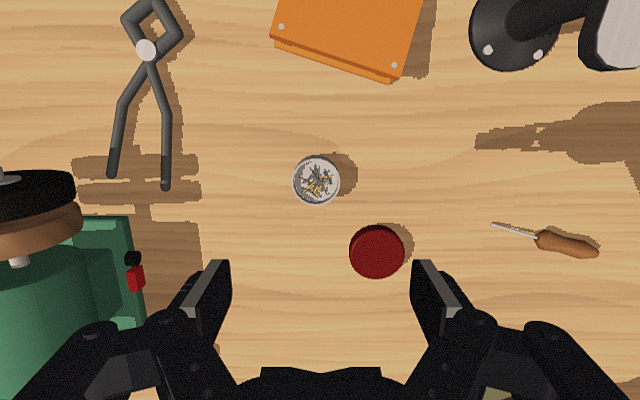

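The tin is at (316,180), giving centre (0.4155,0.3255), which agrees with the first two-view estimate. I'll grip it.

Emit:
send_rows --moves '[{"claw": 84, "xyz": [-25.5, 6, -50], "rotation": [0, -0.2, 0]}, {"claw": 84, "xyz": [-25.5, 6, -110], "rotation": [0, -0.2, 0]}, {"claw": 84, "xyz": [-25.5, 6, -170], "rotation": [0, -0.2, 0]}, {"claw": 84, "xyz": [-25.5, 6, -220], "rotation": [0, -0.2, 0]}, {"claw": 80, "xyz": [-25.5, 6, -250], "rotation": [0, -0.2, 0]}, {"claw": 74, "xyz": [-25.5, 6, -268], "rotation": [0, -0.2, 0]}, {"claw": 68, "xyz": [-25.5, 6, -271], "rotation": [0, -0.2, 0]}, {"claw": 62, "xyz": [-25.5, 6, -271], "rotation": [0, -0.2, 0]}, {"claw": 52, "xyz": [-25.5, 6, -271], "rotation": [0, -0.2, 0]}, {"claw": 50, "xyz": [-25.5, 6, -271], "rotation": [0, -0.2, 0]}, {"claw": 50, "xyz": [-25.5, 6, -271], "rotation": [0, -0.2, 0]}]'

```text
time_s: 33.58
tcp_pos: [0.4164, 0.3274, 0.0075]
ee_rot: [-3.14, -0.004, 0.001]
wrist_force: [-0.7, -0.8, 7.2]
gripper_width: 0.0559
finger_force: 64.5
```

Emit:
send_rows --moves '[{"claw": 50, "xyz": [0, 0, 30], "rotation": [0, 0, 0]}, {"claw": 50, "xyz": [0, 0, 90], "rotation": [0, 0, 0]}, {"claw": 50, "xyz": [0, -20, 140], "rotation": [0, 0, 0]}, {"claw": 50, "xyz": [0, -60, 180], "rotation": [0, 0, 0]}, {"claw": 50, "xyz": [0, -115, 200], "rotation": [0, 0, 0]}, {"claw": 50, "xyz": [0, -170, 200], "rotation": [0, 0, 0]}, {"claw": 50, "xyz": [0, -225, 200], "rotation": [0, 0, 0]}, {"claw": 50, "xyz": [20, -280, 200], "rotation": [0, 0, 0]}, {"claw": 50, "xyz": [50, -330, 200], "rotation": [0, 0, 0]}, {"claw": 50, "xyz": [95, -357, 200], "rotation": [0, 0, 0]}, {"claw": 50, "xyz": [150, -357, 200], "rotation": [0, 0, 0]}, {"claw": 50, "xyz": [174, -357, 200], "rotation": [0, 0, 0]}]'

```text
time_s: 35.08
tcp_pos: [0.5906, -0.0311, 0.2048]
ee_rot: [-3.141, -0.0, 0.0]
wrist_force: [0.3, -0.1, -1.3]
gripper_width: 0.0565
finger_force: 64.3
```

Emit:
send_rows --moves '[{"claw": 50, "xyz": [0, 0, 0], "rotation": [0, 0, 0]}, {"claw": 50, "xyz": [0, 0, 0], "rotation": [0, 0, 0]}]'

```text
time_s: 35.33
tcp_pos: [0.5879, -0.0302, 0.2049]
ee_rot: [-3.141, 0.001, 0.001]
wrist_force: [-0.2, 0.7, -1.9]
gripper_width: 0.0562
finger_force: 64.3
```

Emit:
send_rows --moves '[{"claw": 50, "xyz": [0, 0, -50], "rotation": [0, 0, 0]}, {"claw": 50, "xyz": [0, 0, -100], "rotation": [0, 0, 0]}, {"claw": 50, "xyz": [0, 0, -150], "rotation": [0, 0, 0]}, {"claw": 50, "xyz": [0, 0, -180], "rotation": [0, 0, 0]}, {"claw": 50, "xyz": [0, 0, -190], "rotation": [0, 0, 0]}, {"claw": 50, "xyz": [0, 0, -194], "rotation": [0, 0, 0]}, {"claw": 50, "xyz": [0, 0, -196], "rotation": [0, 0, 0]}, {"claw": 50, "xyz": [0, 0, -197], "rotation": [0, 0, 0]}, {"claw": 50, "xyz": [0, 0, -197], "rotation": [0, 0, 0]}]'

```text
time_s: 36.45
tcp_pos: [0.5894, -0.0306, 0.0092]
ee_rot: [3.142, -0.002, 0.001]
wrist_force: [-0.8, -0.5, -1.4]
gripper_width: 0.0561
finger_force: 64.4
```

Emit:
send_rows --moves '[{"claw": 50, "xyz": [0, 0, -1.5], "rotation": [0, 0, 0]}, {"claw": 50, "xyz": [0, 0, -2.5], "rotation": [0, 0, 0]}, {"claw": 50, "xyz": [0, 0, -2.5], "rotation": [0, 0, 0]}, {"claw": 60, "xyz": [0, 0, -2], "rotation": [0, 0, 0]}, {"claw": 68, "xyz": [0, 0, -2], "rotation": [0, 0, 0]}, {"claw": 70, "xyz": [0, 0, -2], "rotation": [0, 0, 0]}, {"claw": 70, "xyz": [0, 0, 20], "rotation": [0, 0, 0]}, {"claw": 70, "xyz": [0, 0, 70], "rotation": [0, 0, 0]}, {"claw": 70, "xyz": [0, 0, 130], "rotation": [0, 0, 0]}, {"claw": 70, "xyz": [0, 0, 190], "rotation": [0, 0, 0]}, {"claw": 70, "xyz": [0, -30, 250], "rotation": [0, 0, 0]}, {"claw": 70, "xyz": [-30, -80, 270], "rotation": [0, 0, 0]}]'

```text
time_s: 37.95
tcp_pos: [0.5619, -0.109, 0.2825]
ee_rot: [3.14, -0.008, 0.004]
wrist_force: [0.5, -1.2, 0.2]
gripper_width: 0.0702
finger_force: 0.0
```

Emit:
send_rows --moves '[{"claw": 70, "xyz": [0, -50, 0], "rotation": [0, 0, 0]}, {"claw": 70, "xyz": [0, -50, 0], "rotation": [0, 0, 0]}, {"claw": 70, "xyz": [0, -50, 0], "rotation": [0, 0, 0]}]'

```text
time_s: 38.33
tcp_pos: [0.5597, -0.1584, 0.2768]
ee_rot: [-3.141, 0.0, 0.001]
wrist_force: [-0.6, 1.3, 0.3]
gripper_width: 0.07
finger_force: 0.0
```

Run:
```python
from h import *
w=cam("wrist");o=manip.get_obs();print(o["tcp_pos"],o["ee_rot"])
cv2.imwrite("pics/w12.png",cv2.resize(w["bgr"][60:210,100:500],(800,300),interpolation=cv2.INTER_CUBIC))
```

```text
[ 0.55977015 -0.15789367  0.27680571] [-3.14063446e+00  4.80453209e-04  1.72897546e-03]
```

View pics/w12.png

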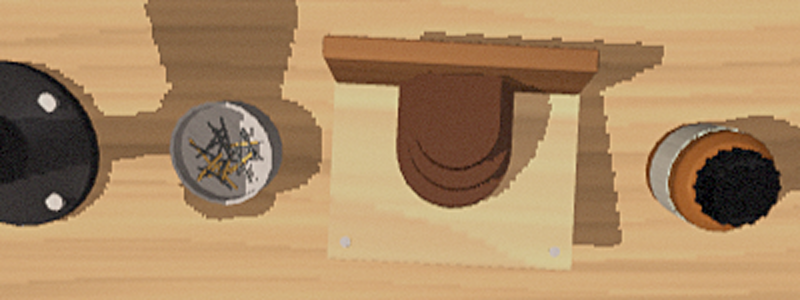

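The tin stands at (226,153) between the last and the rack, and the jar at (715,175) on the other side. The round ends of the lifts are at crop (451,208), (456,190) and (460,171). I'll check the numbers.

Run:
```python
from h import *
w=cam("wrist")
for n,p,z in(("large",(451,208),12),("mid",(456,190),24),("small",(460,171),36)): print(n,splane(w,[(100+p[0]/2,60+p[1]/2)],z))
rk=np.array([.5853,-.166]);c,s=np.cos(np.radians(-2.2)),np.sin(np.radians(-2.2))
for n,p,z in(("tin",(226,153),.025),("jarcap",(738,187),.08)):
    q=plane(w,(100+p[0]/2,60+p[1]/2),z)[0,:2];d=q-rk;print(n,q.round(3),np.round([c*d[0]+s*d[1],-s*d[0]+c*d[1]],3),np.linalg.norm(q-[.5925,.105]))
```

```text
large [[-68.8, 1.8]]
mid [[-60.1, -0.2]]
small [[-51.7, -1.6]]
tin [ 0.588 -0.031] [-0.002  0.135] 0.13656050885160423
jarcap [ 0.579 -0.309] [-0.001 -0.144] 0.4146076602748282
```

```bash
python3 -c "
from bench import manip
print(manip.finish_job())"
```

```text
the job is handed in; nothing more can be done
None
```

I handed the job in at about 38 s of robot time: the last camera check put all three lifts, the tin and the jar inside their limits, but the hand-in returned no verdict.

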